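# Kit the shadow-cut fixing tray

### The arm

A 6-joint arm with a two-finger parallel gripper is mounted at the origin on the work surface. World frame = base frame: x ahead of the robot, y to its left, z up, the work surface at z = 0. Lengths are in m, angles in rad, forces in N, time in s.
With the tool pointing down it reaches from about 0.3 to 0.75 m from the base axis. Payload 8.5 kg.
Tool frame: the origin (TCP) lies midway between the tips of the shut fingers; the grasp point (between the pads) lies pinch_z behind it (pinch_z is the distance from the TCP to the grasp point, in m); y points along the fingers, z is the direction in which the jaws open and shut, and the axes are right-handed (so a half turn about y gives the same grasp; the last joint's range is limited). The gripper opens to 88 mm and grips with 3 to 60 N. Pads are 18 mm wide; open, the fingers measure 123 mm over their backs; the gripper's body (75 mm by 187 mm) begins 45 mm behind the grasp point.
Start: joints at [-1.553, 0.381, 1.297, -0, 1.464, -0.215], TCP at [0.127, -0.535, 0.239] pointing down, gripper open.
Joint ranges: [-3.11, 3.11], [-0.89, 2.33], [0.22, 2.48], [-1.42, 4.56], [0.17, 2.85], [-2.88, 2.88]. Speed limits (rad/s): [2.39, 2.39, 3.14, 3.14, 3.14, 3.14].

### API

Orientations are given as a rotation vector (axis times angle).
In Python, from workcell import read_state, snapshot, camera_info, hand_in, pinch_z gives the robot as it stands.
- The arm moves only by the tool drive_tool, never from a script. Its argument "motion" is a list of rows, each a list of 3 entries, a list of its own where there are three numbers: the shift along the tool's x, y, z in cm, then the turn about the tool's y in degrees, then the finger opening in cm, from 0 to 8.81. In form: [[[tx, ty, tz], yaw, claw], ...]. A call has 1 to 12 rows; each row shifts and turns the commanded pose from where the row before left it, along the tool's axes as they then stand; what a row does not reach is not made up. A row lasts 1/10 s, in which the tool goes at most 50 mm and 8.59 degrees, less where a joint would pass 70% of its speed; a pose out of reach is approached as far as the arm can. A call with a gripper value outside its range is refused whole. The fingers move at their own pace and stop on an object; the grip force is fixed at half the most. Time passes only in rows, so rows that do not move let the fingers close. It gives the time, the measured TCP pose, the force and the opening at its end, in the units of the state.
- read_state(): the state, without advancing time (a new reading comes with each control period).
- snapshot(name): name is "scene" or "top" or "wrist"; returns the picture (420x560x3 uint8, red, green, blue); there is no depth.
- camera_info(name): a dict with "K" (3x3 intrinsics, pixels), "world_from_camera" (4x4, takes a point from camera to world coordinates). Camera axes: x right, y down, z forward; pixel columns grow to the right and rows downward; lengths in m; the calibration is good to about 2 mm. The wrist camera is an equidistant fisheye: a pixel r from the principal point sees the ray r / f radians off the axis. A picture is of the moment at which its call begins: read the wrist's pose just before it. camera_info takes no time and is no camera call; for the wrist camera it gives the pose at the moment of the call.
- hand_in(): hands the job in, once; it reports no verdict.
The state is a dict: "time_s": time; "joints": joint angles; "dq": joint speeds; "effort": joint torques, N m; "tool_pos": TCP position; "tcp_rot": TCP orientation; "wrist_force": force on the tool from outside, world axes, zero at the start; "wrist_torque": the same for the moment, N m; "gripper_width": finger opening in m.
Only numpy, scipy, OpenCV 4.12 (cv2) and the standard library are available. Lean on these libraries where they do the work, as an engineer would, in place of code of your own. Each camera call takes 0.05 s, during which the arm holds its last target. There are 200 camera calls.

### The job

Pack the fixing kit: put the short spanner, the narrow socket, the orange corner bracket and the spirit level each into the foam pocket cut to its outline in the red tray, lying flat (the socket upright) and fully down on the pocket floor. Leave the longer spanner and the wider socket where they are; they do not belong to the kit.

Things in the scene. Friction and masses are not known exactly. Their poses are not given: they have to be found in the camera images.
- spanner: SHORT steel spanner, lying flat: 110 mm long along x, 12 mm thick; handle 14 mm wide, ring end (-x) and open-jaw end (+x) 28 mm across. Origin: centre of its underside, mid-handle, about its balance point; z up. About 120 g. Fits its pocket either way round.
- long_spanner: Look-alike, not of the kit: LONGER spanner of the same shape and steel, 145 mm long along x, heads 36 mm, handle 19 mm wide, 12 mm thick. Origin: centre of its underside; z up.
- socket: NARROW steel socket, upright: round, 40 mm in diameter, 40 mm high, a dark band round it, a black square on top. Origin: centre of its underside; z up. About 220 g.
- wide_socket: Look-alike, not of the kit: WIDER socket of the same steel, upright, 56 mm in diameter, 45 mm high. Origin: centre of its underside; z up.
- bracket: Orange plastic L corner bracket lying flat, 64 by 64 mm, 14 mm thick, arms 22 mm wide. Origin: centre of the 64 mm square (off the arms), on the underside; z up. One arm lies at x -32 to -10 mm, y -32 to 32; the other at y -32 to -10, x -32 to 32; outer corner at (-32, -32), balance point about (-8, -8). About 70 g.
- level: Blue spirit level with black ends, a green vial on a white patch on top: 100 mm long along x, 26 mm wide, 24 mm high. Origin: centre of its underside; z up. About 110 g. Fits its pocket either way round.
- pocket_spanner: Black foam, yellow below: dumbbell pocket 118 mm long along x, ends 36 by 36 mm, channel between 24 mm wide, centred on the origin. The spanner lies in it along x, 5 mm proud of the foam. Fixed block 136 (x) by 92 (y) by 11 mm, one of four in a red tray (rim 14 mm over bench); origin under its centre. Pocket floor 4 mm above origin, foam top 11 mm.
- pocket_socket: Black foam, yellow below: round pocket 50 mm in diameter, centred on the origin. The socket stands in it, 33 mm proud of the foam. Fixed block 136 (x) by 92 (y) by 11 mm, one of four in a red tray (rim 14 mm over bench); origin under its centre. Pocket floor 4 mm above origin, foam top 11 mm.
- pocket_bracket: Black foam, yellow below: L pocket, arms 32 mm wide, outer edges at +-37 mm, corner at -x, -y like the bracket's: it fits one way only, origin over origin, axes parallel, 7 mm proud of the foam. Fixed block 136 (x) by 92 (y) by 11 mm, one of four in a red tray (rim 14 mm over bench); origin under its centre. Pocket floor 4 mm above origin, foam top 11 mm.
- pocket_level: Black foam, yellow below: rectangular pocket 110 (x) by 34 (y) mm, centred on the origin. The level lies in it along x, 17 mm proud of the foam. Fixed block 136 (x) by 92 (y) by 11 mm, one of four in a red tray (rim 14 mm over bench); origin under its centre. Pocket floor 4 mm above origin, foam top 11 mm.

How it is judged:
By the outcome, as a careful person would: the job done as asked, in the order asked, and still so for the second after the job is handed in, with the robot touching nothing.
It also fails if it takes over 106 s, if anything falls off the work surface, if the arm or the gripper's body presses on something with over 40 N, if the wrist force passes 120 N, or if a joint passes its speed limit or range.

## Working session

There is one attempt and no reset: what is moved stays moved. The work goes in short steps, Python scripts to look and compute and a tool call to move; the robot and the scene stay as the last step left them, time stands still between calls to the robot, and variables do not carry over. Pictures are saved under pics/ and viewed, about 12 in all and at most 16, crops included, and the job is handed in when it is done.

Besides the shell and the picture viewer there is one more tool, called after "Request:" as name(argument=value, ...) on one line, values as JSON. drive_tool: Moves the arm, as the interface text tells. Its arguments: {"type":"object","properties":{"motion":{"type":"array"}},"required":["motion"]}

```bash
mkdir -p pics
python3 - <<'E'
from workcell import *
import cv2
s=read_state();print(s, pinch_z)
for n in("scene","top"):
    cv2.imwrite(f"pics/{n}0.png",cv2.resize(snapshot(n)[:,:,::-1],None,fx=1.4,fy=1.4))
    print(n,camera_info(n))
E
```

```text
{'time_s': 0.0, 'joints': array([-1.55325571e+00,  3.81181574e-01,  1.29826869e+00, -3.21816186e-05,
        1.46362356e+00, -2.15283518e-01]), 'dq': array([-8.87784037e-05,  2.35106331e-04, -7.21502921e-04, -3.39648789e-04,
        5.16260717e-04,  1.01814272e-03]), 'effort': array([-9.02120119e-04, -4.37928414e+01, -2.24560779e+01,  7.13168923e-02,
        3.52176174e-02, -1.00292582e-04]), 'tool_pos': array([ 0.12689279, -0.53485878,  0.23814285]), 'tcp_rot': array([-0.24521862,  2.09950813, -2.09638814]), 'wrist_force': array([-0.48921065, -0.38598553,  0.3245405 ]), 'wrist_torque': array([-0.00427771,  0.00779829, -0.04560302]), 'gripper_width': 0.08811137449093563} 0.0187
scene {'K': array([[540.37457956,   0.        , 279.58067389],
       [  0.        , 540.37457956, 212.13008537],
       [  0.        ,   0.        ,   1.        ]]), 'world_from_camera': array([[-0.22934268,  0.74141279, -0.63064174,  1.24360093],
       [ 0.9731646 ,  0.18716072, -0.1338713 ,  0.11030047],
       [ 0.01877747, -0.64442062, -0.76444062,  0.87631519],
       [ 0.        ,  0.        ,  0.        ,  1.        ]])}
top {'K': array([[545.85857871,   0.        , 273.48417216],
       [  0.        , 545.85857871, 204.7776951 ],
       [  0.        ,   0.        ,   1.        ]]), 'world_from_camera': array([[ 0.01736448, -0.99629666,  0.08421064,  0.39383641],
       [-0.99982344, -0.01790716, -0.00569333, -0.05162247],
       [ 0.00718021, -0.08409691, -0.99643171,  1.43625822],
       [ 0.        ,  0.        ,  0.        ,  1.        ]])}
```

View pics/top0.png

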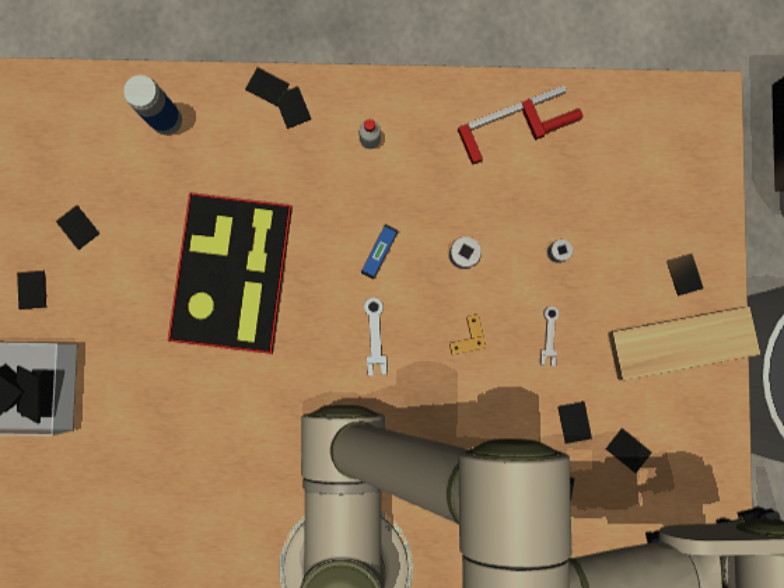

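```bash
cat > h.py <<'E'
import numpy as np, cv2
from workcell import *
def cast(n,uv,z):
    c=camera_info(n);K=c["K"];T=c["world_from_camera"]
    uv=np.atleast_2d(np.float64(uv))
    if n=="wrist":
        d=(uv-K[:2,2])/K[0,0];th=np.hypot(*d.T)[:,None]
        r=np.c_[d*np.sinc(th/np.pi)*0+d/np.maximum(th,1e-9)*np.sin(th),np.cos(th)]
    else: r=np.c_[(uv-K[:2,2])/K[0,0],np.ones(len(uv))]
    w=r@T[:3,:3].T
    return (T[:3,3]+w*((z-T[2,3])/w[:,2:]))[:,:2]
def rect(p):
    "min-area rectangle of world points (m): centre, long, short (mm), angle of long side (deg)"
    (c,(a,b),t)=cv2.minAreaRect(np.float32(p*1000))
    if a<b:a,b,t=b,a,t+90
    return np.round([c[0],c[1],a,b,(t+90)%180-90],1)
E
python3 - <<'E'
from h import *
im=snapshot("top");np.save("top.npy",im)
hsv=cv2.cvtColor(im,cv2.COLOR_RGB2HSV)
M=dict(yel=((24,120,120),(38,255,255),.004),orange=((10,170,120),(22,255,255),.014),blue=((100,100,80),(125,255,255),.024),steel=((0,0,140),(180,40,255),.012),red=((0,150,60),(6,255,255),.014))
ov=cv2.resize(im[130:290,110:430],None,fx=2.5,fy=2.5,interpolation=cv2.INTER_CUBIC)
for k,(lo,hi,z) in M.items():
    m=cv2.inRange(hsv,lo,hi);m[:130]=0;m[290:]=0;m[:,:110]=0;m[:,430:]=0
    for c in cv2.findContours(m,cv2.RETR_EXTERNAL,cv2.CHAIN_APPROX_NONE)[0]:
        if cv2.contourArea(c)<60: continue
        mo=cv2.moments(c);g=np.array([mo['m10'],mo['m01']])/mo['m00']
        print(k,cv2.contourArea(c),g.round(1),'centroid',(cast("top",g,z)*1000).round(1),rect(cast("top",c[:,0],z)))
        cv2.drawContours(ov,[((c-[110,130]+.5)*2.5).astype(int)],-1,(255,0,255),1)
cv2.imwrite("pics/ov.png",ov[:,:,::-1])
E
```

```text
yel 233.0 [143.1 217.8] centroid [[474.4 281.7]] [474.  281.9  47.4  41.9   2.1]
yel 469.0 [177.9 222. ] centroid [[465. 190.]] [465.1 190.  109.6  32.6  -5.7]
yel 444.5 [152.9 170.1] centroid [[601.3 260.5]] [610.1 267.6  73.7  71.8  -6.1]
yel 427.5 [185.1 170.9] centroid [[600.6 175.5]] [600.7 175.8 117.2  34.6  -6.1]
blue 299.0 [270.6 178.9] centroid [[580.7 -51. ]] [580.4 -51.3  92.7  24.6 -25.4]
steel 186.0 [392.6 236.5] centroid [[ 436.7 -372.2]] [ 430.1 -371.7  105.3   26.3   -2.2]
steel 387.0 [267.5 238.2] centroid [[426.6 -45.7]] [421.9 -46.2 141.6  34.5   3.9]
steel 152.0 [401.1 177.9] centroid [[ 591.2 -394.7]] [ 5.911e+02 -3.944e+02  3.730e+01  3.690e+01 -1.000e-01]
steel 313.0 [332.5 179.2] centroid [[ 584.7 -213.8]] [ 585.1 -215.2   53.1   52.7    0.6]
red 7742.0 [163.7 194.8] centroid [[535.1 227.8]] [536.6 227.7 280.9 193.7  -6. ]
```

View pics/ov.png

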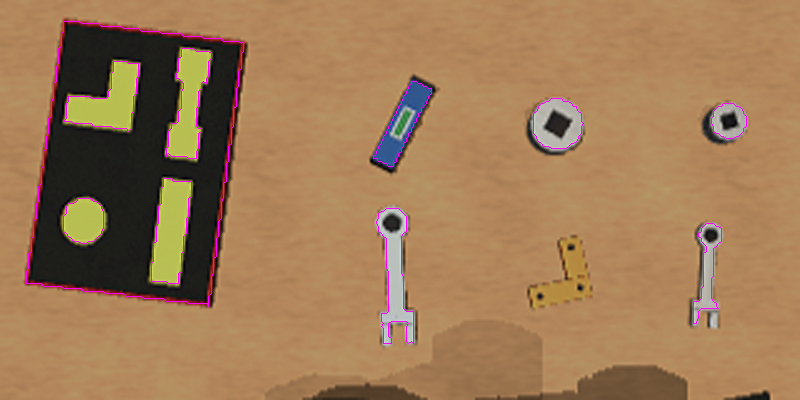

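```bash
cat >> h.py <<'E'
from scipy.spatial.transform import Rotation as Ro
def go(x,y,z,ang):
    "x,y,z m TCP target; ang: wanted direction of the jaw axis (deg, world, mod 180)"
    s=read_state();R=Ro.from_rotvec(s["tcp_rot"]).as_matrix()
    d=R.T@(np.array([x,y,z])-s["tool_pos"])*100
    now=np.degrees(np.arctan2(R[1,2],R[0,2]))
    t=(ang-now+90)%180-90
    # turn about tool y (down): + is clockwise from above
    print("t",round(s["time_s"],2),"pos",(s["tool_pos"]*1000).round(1),"jaw",now.round(2),"tooly",R[:,1].round(4),"F",s["wrist_force"].round(1),"w",round(s["gripper_width"]*1000,1))
    print(" shift cm",d.round(2)," yaw",round(-t,1)," j6",s["joints"][5].round(2))
E
python3 - <<'E'
from h import *
go(.430,-.372,.2,88)
E
```

```text
t 0.15 pos [ 126.9 -535.   238.3] jaw -76.66 tooly [-0.     0.001 -1.   ] F [-0.4 -0.8  0.3] w 88.4
 shift cm [-33.25   3.85  -8.86]  yaw 15.3  j6 -0.22
```

Request:
drive_tool(motion=[[[-2.25,0.45,-0.86],0,8.8],[[-4,0.4,-1],0,8.8],[[-4,0.5,-1],0,8.8],[[-4,0.5,-1],0,8.8],[[-4,0.5,-1],0,8.8],[[-4,0.5,-1],0,8.8],[[-4,0.5,-1],0,8.8],[[-4,0.5,-1],0,8.8],[[-3,0,-1],0,8.8],[[0,0,0],7.6,8.8],[[0,0,0],7.6,8.8],[[0,0,0],0,8.8]])

```text
time_s: 1.35
tool_pos: [0.4301, -0.3719, 0.2]
tcp_rot: [-0.036, -2.205, 2.204]
wrist_force: [-0.0, 0.1, 0.1]
gripper_width: 0.0879
```

Run:
```python
from h import *
go(.430,-.372,.2,88)
im=snapshot("wrist");c=camera_info("wrist");print(c)
cv2.imwrite("pics/w1.png",cv2.resize(im[:,:,::-1],None,fx=1.4,fy=1.4))
im=snapshot("top");cv2.imwrite("pics/t1.png",cv2.resize(im[130:290,110:430,::-1],None,fx=2.5,fy=2.5))
```

```text
t 1.35 pos [ 430.1 -371.9  200. ] jaw -91.9 tooly [-4.e-04  5.e-04 -1.e+00] F [-0.   0.1  0.1] w 87.9
 shift cm [ 0.01 -0.    0.01]  yaw 0.1  j6 0.68
{'K': array([[325.1922621,   0.       , 282.2235762],
       [  0.       , 325.1922621, 209.0256626],
       [  0.       ,   0.       ,   1.       ]]), 'world_from_camera': array([[-0.02936241, -0.96389341, -0.26466458,  0.49775802],
       [-0.99956752,  0.02788618,  0.00933412, -0.37387868],
       [-0.00161661,  0.2648242 , -0.96429536,  0.34691561],
       [ 0.        ,  0.        ,  0.        ,  1.        ]])}
```

View pics/w1.png

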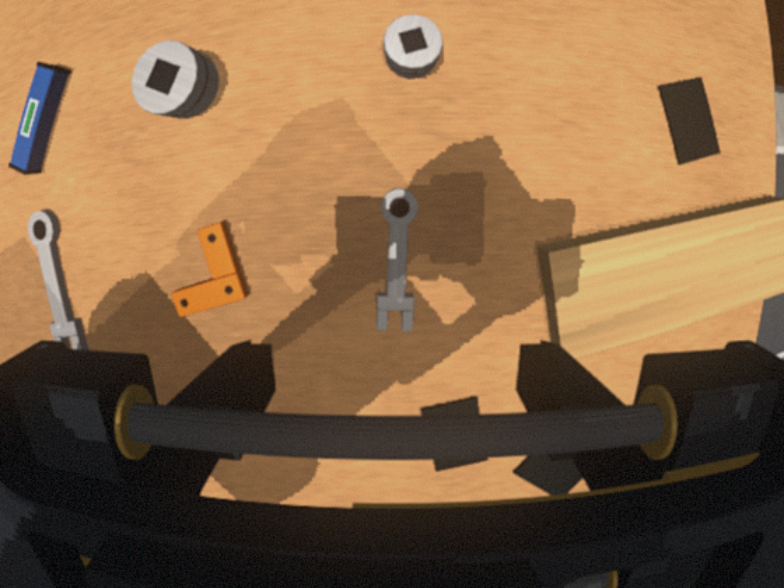

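Run:
```python
from h import *
im=snapshot("wrist");hsv=cv2.cvtColor(im,cv2.COLOR_RGB2HSV)
m=((hsv[...,1]<85)&(hsv[...,2]>35)).astype(np.uint8)
r=np.zeros_like(m);r[130:240,262:302]=m[130:240,262:302]
cs=cv2.findContours(r,0,1)[0];c=max(cs,key=cv2.contourArea)
print(cv2.contourArea(c),cv2.boundingRect(c))
p=cast("wrist",c[:,0],.012);print(rect(p))
# handle axis: mid-lines between the sides
uv=np.argwhere(cv2.drawContours(np.zeros_like(m),[c],-1,1,-1))[:,::-1]
q=cast("wrist",uv,.012)*1000
for x in range(int(q[:,0].min()),int(q[:,0].max()),8):
    k=q[(q[:,0]>=x)&(q[:,0]<x+8)];print(x+4,k[:,1].min().round(1),k[:,1].max().round(1),(k[:,1].min()+k[:,1].max())/2)
# socket, bracket, level seen from here
m=cv2.inRange(hsv,(8,200,120),(17,255,255));m[240:]=0
for lo,hi,z,k in(((5,190,150),(14,255,255),.014,'orange'),((105,120,60),(125,255,255),.024,'blue')):
    mm=cv2.inRange(hsv,lo,hi);mm[240:]=0;mm[:,180:]=0
    c=max(cv2.findContours(mm,0,1)[0],key=cv2.contourArea);print(k,cv2.contourArea(c),rect(cast("wrist",c[:,0],z)))
```

```text
1648.5 (268, 134, 31, 103)
[ 430.3 -372.8  110.    28.2   -4.7]
378 -381.9 -354.5 -368.1839595927968
386 -383.1 -354.7 -368.903254884403
394 -383.3 -356.1 -369.69115254969284
402 -383.4 -356.4 -369.9080913566387
410 -377.2 -357.8 -367.51294727695165
418 -378.5 -364.5 -371.5084024286102
426 -378.7 -364.9 -371.7863451187518
434 -379.9 -365.1 -372.5423126375491
442 -380.1 -366.4 -373.24555610244556
450 -380.3 -366.7 -373.50627338948556
458 -383.6 -366.1 -374.85149155941
466 -389.0 -362.2 -375.5691882132169
474 -389.0 -362.3 -375.64557185131946
482 -386.1 -363.5 -374.83775773189876
orange 289.5 [ 429.3 -213.4   64.1   61.6  -76.9]
blue 503.5 [581.8 -51.2  92.7  23.6 -26.2]
```

Run:
```python
from h import *
go(.4303,-.372,.0075,85.3)
```

```text
t 1.5 pos [ 429.8 -372.3  200.1] jaw -91.7 tooly [-2.e-04  3.e-04 -1.e+00] F [-0.2  0.2 -0.2] w 88.2
 shift cm [-0.05 19.26 -0.03]  yaw 3.0  j6 0.68
```

Request:
drive_tool(motion=[[[0,4,0],3,4],[[0,4,0],0,4],[[0,4,0],0,4],[[0,3,0],0,4],[[0,2,0],0,4],[[0,1.25,0],0,4],[[0,1,0],0,4],[[0,0,0],0,4],[[0,0,0],0,0],[[0,0,0],0,0],[[0,0,0],0,0],[[0,0,0],0,0]])

```text
time_s: 2.7
tool_pos: [0.4302, -0.3725, 0.0084]
tcp_rot: [-0.093, -2.177, 2.18]
wrist_force: [0.7, 0.3, 3.5]
gripper_width: 0.0132
```

Request:
drive_tool(motion=[[[0,0,0],0,0],[[0,-2,0],0,0],[[0,-4,0],0,0],[[0,-4,0],0,0],[[0,0,0],0,0]])

```text
time_s: 3.2
tool_pos: [0.4314, -0.3739, 0.1126]
tcp_rot: [-0.099, -2.173, 2.189]
wrist_force: [0.1, 0.4, -0.6]
gripper_width: 0.0134
```

Run:
```python
from h import *
go(.6007,-.3719+.5477,.06,84)
im=snapshot("wrist")
cv2.imwrite("pics/w2.png",im[60:360,:,::-1])
```

```text
t 3.2 pos [ 431.4 -373.9  112.6] jaw -94.85 tooly [ 0.0056 -0.0073 -1.    ] F [ 0.1  0.4 -0.6] w 13.4
 shift cm [-12.19   4.95 -56.23]  yaw 1.1  j6 0.73
```

View pics/w2.png

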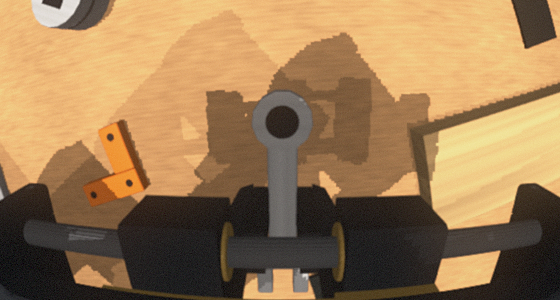

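Request:
drive_tool(motion=[[[-0.59,0,-2.23],1.1,0],[[-0.8,0,-4],0,0],[[-1,0,-4.5],0,0],[[-1,0,-4.5],0,0],[[-1,0,-4.5],0,0],[[-1,0,-4.5],0,0],[[-1,0,-4.5],0,0],[[-1,0,-4.5],0,0],[[-1,0,-4.5],0,0],[[-1,0,-4.5],0,0],[[-1,0,-4.5],0,0],[[-1,0,-4.5],0,0]])

```text
time_s: 4.45
tool_pos: [0.5955, 0.1275, 0.1058]
tcp_rot: [-0.109, -2.166, 2.167]
wrist_force: [0.4, -0.8, -1.3]
gripper_width: 0.0132
```

Request:
drive_tool(motion=[[[-0.8,0,-3],0,0],[[0,0,-1.5],0,0],[[0,0,0],0,0],[[0,0,0],0,0]])

```text
time_s: 4.85
tool_pos: [0.608, 0.1685, 0.1069]
tcp_rot: [-0.111, -2.166, 2.168]
wrist_force: [0.2, -0.4, -1.1]
gripper_width: 0.0131
```

Run:
```python
from h import *
go(.6007,.1758,.02,84)
im=snapshot("wrist")
cv2.imwrite("pics/w3.png",cv2.resize(im[:,:,::-1],None,fx=1.4,fy=1.4))
```

```text
t 4.85 pos [608.  168.5 106.9] jaw -95.98 tooly [-1.8e-03 -6.0e-04 -1.0e+00] F [ 0.2 -0.4 -1.1] w 13.1
 shift cm [ 0.79  8.69 -0.66]  yaw 0.0  j6 1.76
```

View pics/w3.png

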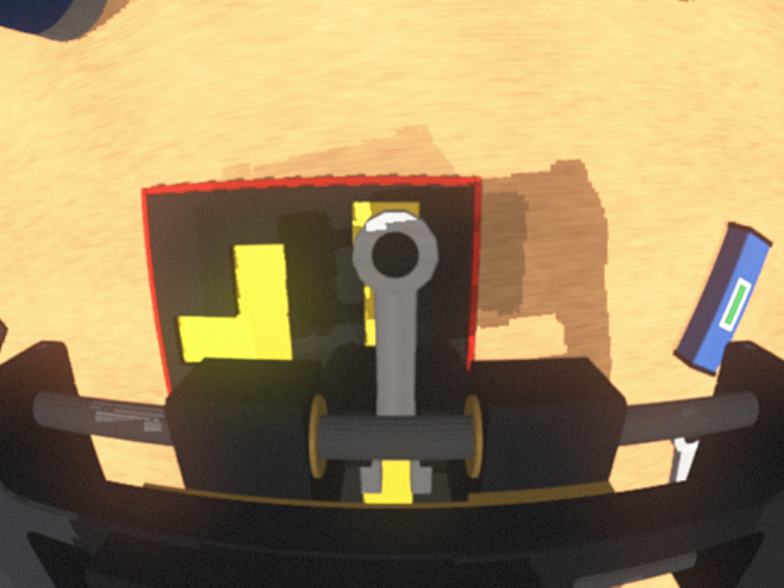

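Run:
```python
from h import *
go(.6007,.1758,.02,84)
print("ring",cast("wrist",[[283,182.3]],.111)*1000)
im=snapshot("wrist");hsv=cv2.cvtColor(im,cv2.COLOR_RGB2HSV)
m=cv2.inRange(hsv,(24,120,120),(38,255,255));m[258:]=0;m[:,215:]=0
c=max(cv2.findContours(m,0,1)[0],key=cv2.contourArea)
for z in(.004,.007):
  print("L box",rect(cast("wrist",c[:,0],z)))
  print(cast("wrist",np.array([[235,245],[285,244],[291,361],[180,316]])/1.4,z)*1000)
m=cv2.inRange(hsv,(24,120,120),(38,255,255));m[:,:245]=0;m[180:]=0
yx=np.argwhere(m);print("spanner pocket far corners",cast("wrist",np.array([[353,201],[420,201]])/1.4,.004)*1000)
```

```text
t 4.9 pos [608.2 168.1 107.2] jaw -96.04 tooly [-1.3e-03 -5.0e-04 -1.0e+00] F [ 0.3 -0.2 -0.4] w 13.3
 shift cm [ 0.82  8.73 -0.69]  yaw -0.0  j6 1.76
ring [[648.90334344 163.89993905]]
L box [610.  269.4  75.2  74.2  84.1]
[[645.691111   257.9594757 ]
 [642.43568429 227.69352852]
 [571.02033949 236.44227109]
 [606.49234851 304.44051594]]
L box [610.8 268.1  74.3  73.3  84.1]
[[646.05334874 256.79960245]
 [642.83692712 226.89628868]
 [572.2772499  235.54020763]
 [607.32424875 302.72372711]]
spanner pocket far corners [[661.74443184 186.10141202]
 [657.78001931 149.55509079]]
```

Request:
drive_tool(motion=[[[0.78,2,-0.61],0,0],[[0,3,0],0,0],[[0,2,0],0,0],[[0,1,0],0,0],[[0,0.5,0],0,0],[[0,0,0],0,0],[[0,0,0],0,0]])

```text
time_s: 5.65
tool_pos: [0.6021, 0.1762, 0.0238]
tcp_rot: [-0.115, -2.169, 2.168]
wrist_force: [0.3, -0.1, -1.4]
gripper_width: 0.013
```

Request:
drive_tool(motion=[[[0,0.2,0],0,0],[[0,0,0],0,0]])

```text
time_s: 5.85
tool_pos: [0.6017, 0.1765, 0.0211]
tcp_rot: [-0.114, -2.168, 2.168]
wrist_force: [0.6, -0.1, -1.1]
gripper_width: 0.0132
```

Run:
```python
from h import *
go(.601,.1752,.0125,84)
im=snapshot("wrist")
cv2.imwrite("pics/w4.png",cv2.resize(im[100:380,200:400,::-1],None,fx=2.1,fy=2.1))
```

```text
t 5.85 pos [601.7 176.5  21.1] jaw -95.96 tooly [ 7.e-04  1.e-04 -1.e+00] F [ 0.6 -0.1 -1.1] w 13.2
 shift cm [0.06 0.86 0.13]  yaw 0.0  j6 1.77
```

View pics/w4.png

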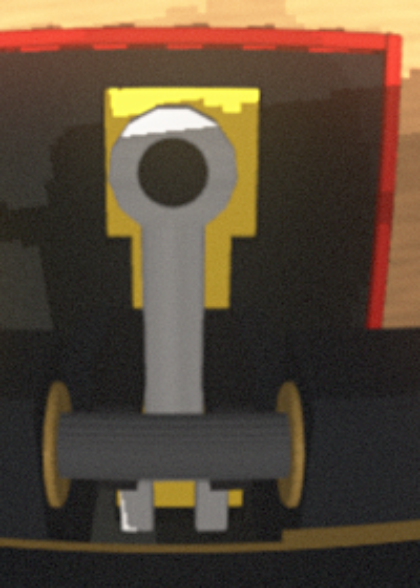

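Request:
drive_tool(motion=[[[0.06,0.3,0.2],0,0],[[0,0.2,0],0,0],[[0,0.1,0],0,0],[[0,0.1,0],0,0],[[0,0,0],0,0],[[0,0,0],0,0]])

```text
time_s: 6.5
tool_pos: [0.6007, 0.1744, 0.0153]
tcp_rot: [-0.113, -2.168, 2.169]
wrist_force: [-5.8, -1.9, 12.8]
gripper_width: 0.0133
```

Run:
```python
from h import *
go(.601,.1743,.0125,84)
im=snapshot("wrist")
cv2.imwrite("pics/w5.png",cv2.resize(im[100:380,200:400,::-1],None,fx=2.1,fy=2.1))
```

```text
t 6.5 pos [600.7 174.4  15.3] jaw -95.95 tooly [ 5.e-04 -4.e-04 -1.e+00] F [-5.8 -1.9 12.8] w 13.3
 shift cm [-0.03  0.28  0.  ]  yaw 0.1  j6 1.77
```

View pics/w5.png

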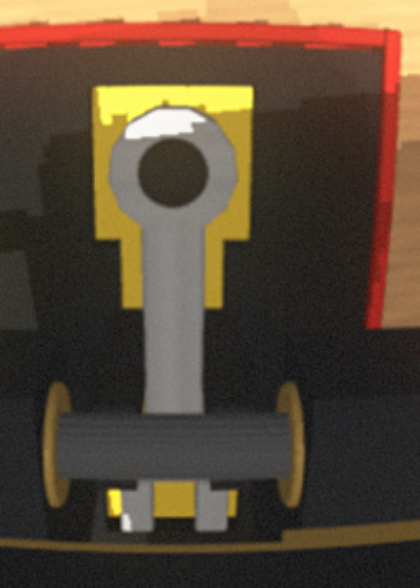

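Run:
```python
from h import *
p=lambda y,z:(cast("wrist",[[200+172/2.1,100+y/2.1]],z)*1000).round(1)
for f in(.004,.007): print(f,"far",p(87,f),"near",p(517,f))
print("ring end",p(104,.019),"jaw end",p(530,.019))
```

```text
0.004 far [[658.7 168.9]] near [[538.4 181.5]]
0.007 far [[658.9 168.9]] near [[540.9 181.2]]
ring end [[656.  169.2]] jaw end [[546.1 180.7]]
```

Request:
drive_tool(motion=[[[0,-0.1,0],0,0],[[0,0,0],0,3],[[0,0,0],0,3],[[0,0,0],0,3],[[0,-1,0],0,3],[[0,-3,0],0,3],[[0,-4,0],0,5],[[0,-4,0],0,6],[[0,0,0],0,7],[[0,0,0],0,7]])

```text
time_s: 7.55
tool_pos: [0.6008, 0.1745, 0.1357]
tcp_rot: [-0.115, -2.169, 2.169]
wrist_force: [-0.1, 0.4, -1.0]
gripper_width: 0.0598
```

Run:
```python
from h import *
go(.5911,-.3945,.15,84)
im=snapshot("wrist")
cv2.imwrite("pics/w6.png",cv2.resize(im[:,:,::-1],None,fx=1.4,fy=1.4))
```

```text
t 7.55 pos [600.8 174.5 135.7] jaw -95.96 tooly [ 1.8e-03  2.0e-04 -1.0e+00] F [-0.1  0.4 -1. ] w 59.8
 shift cm [-4.94 -1.44 56.7 ]  yaw 0.0  j6 1.77
```

View pics/w6.png

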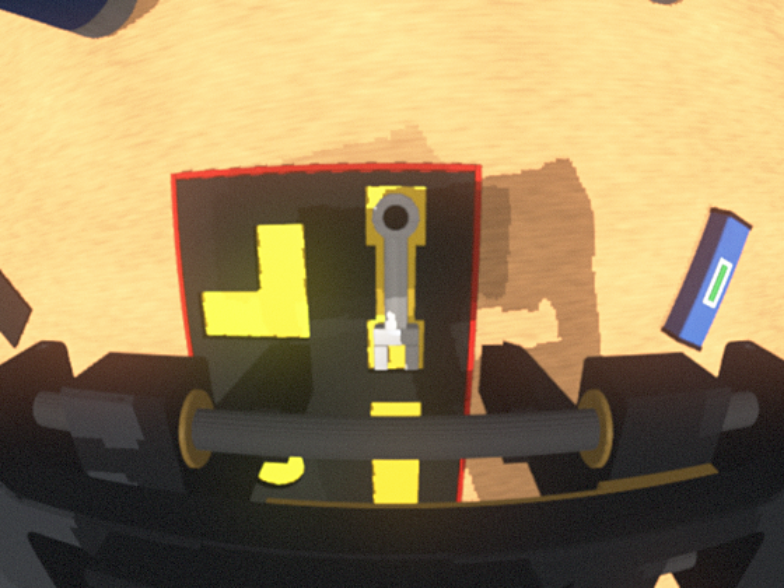

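Run:
```python
from h import *
im=snapshot("wrist");hsv=cv2.cvtColor(im,cv2.COLOR_RGB2HSV)
m=cv2.inRange(hsv,(24,120,120),(38,255,255));m[245:]=0;a=m.copy();a[:,235:]=0
c=max(cv2.findContours(a,0,1)[0],key=cv2.contourArea);print("L",rect(cast("wrist",c[:,0],.007)))
b=m.copy();b[:,:250]=0;b[265:]=0;c=np.argwhere(b)[:,::-1];c=c[c[:,1]<268]
m=cv2.inRange(hsv,(24,120,120),(38,255,255));m[:,:250]=0;m[268:]=0;m[:,310:]=0
print("S",rect(cast("wrist",np.argwhere(m)[:,::-1],.007)))
```

```text
L [609.8 267.9  75.   74.6  -5.6]
S [601.6 179.9 120.   35.8 -11.2]
```

Request:
drive_tool(motion=[[[-0.9,0,2],0,8],[[-0.5,0,4],0,8],[[-0.5,0,4.9],0,8],[[-0.5,0,4.9],0,8],[[-0.5,0,4.9],0,8],[[-0.5,0,4.9],0,8],[[-0.5,0,4.9],0,8],[[-0.5,0,4.9],0,8],[[-0.5,0,4.9],0,8],[[-0.5,0,4.9],0,8],[[0,0,4.9],0,8],[[0,0,4.5],0,8]])

```text
time_s: 8.85
tool_pos: [0.5968, -0.3762, 0.1328]
tcp_rot: [-0.111, -2.169, 2.164]
wrist_force: [0.8, -0.4, -0.4]
gripper_width: 0.0795
```

Request:
drive_tool(motion=[[[0,0,2.1],0,8],[[0,0,0],0,8],[[0,0,0],0,8]])

```text
time_s: 9.15
tool_pos: [0.5953, -0.3944, 0.1332]
tcp_rot: [-0.111, -2.169, 2.165]
wrist_force: [0.3, 0.8, 0.3]
gripper_width: 0.0801
```

Run:
```python
from h import *
go(.5911,-.3945,.15,84)
im=snapshot("wrist")
cv2.imwrite("pics/w7.png",cv2.resize(im[:,:,::-1],None,fx=1.4,fy=1.4))
```

```text
t 9.15 pos [ 595.3 -394.4  133.2] jaw -95.98 tooly [-0.0018  0.0021 -1.    ] F [0.3 0.8 0.3] w 80.1
 shift cm [ 0.42 -1.68  0.05]  yaw 0.0  j6 0.92
```

View pics/w7.png

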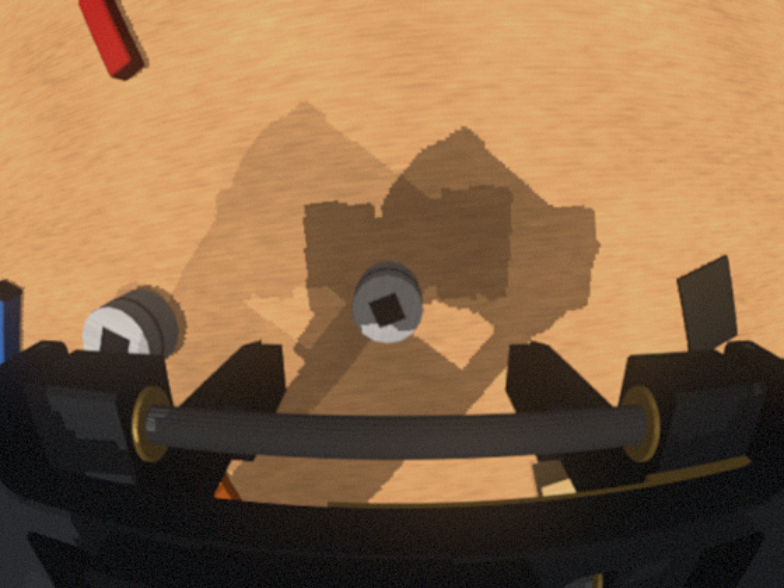

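Run:
```python
from h import *
p=cast("wrist",[[275.7,220]],.04);print(p)
go(p[0,0],p[0,1],.014,84)
```

```text
[[ 0.58903423 -0.38719636]]
t 9.2 pos [ 595.6 -393.7  133.8] jaw -95.91 tooly [-0.0014  0.0017 -1.    ] F [ 0.6  0.7 -1. ] w 79.9
 shift cm [ 0.71 11.98 -0.56]  yaw 0.1  j6 0.92
```

Request:
drive_tool(motion=[[[0.71,1,-0.56],0,8],[[0,3,0],0,8],[[0,4,0],0,8],[[0,2,0],0,8],[[0,1.2,0],0,8],[[0,0.8,0],0,8],[[0,0,0],0,8],[[0,0,0],0,2],[[0,0,0],0,2],[[0,0,0],0,2],[[0,0,0],0,2],[[0,0,0],0,2]])

```text
time_s: 10.4
tool_pos: [0.5891, -0.3888, 0.015]
tcp_rot: [-0.113, -2.168, 2.168]
wrist_force: [0.5, -0.1, 0.0]
gripper_width: 0.042
```

Request:
drive_tool(motion=[[[0,0,0],0,2],[[0,-2,0],0,2],[[0,-4,0],0,2],[[0,-4,0],0,2],[[0,0,0],0,2]])

```text
time_s: 10.9
tool_pos: [0.5908, -0.3902, 0.1208]
tcp_rot: [-0.122, -2.165, 2.179]
wrist_force: [0.3, -0.5, -1.0]
gripper_width: 0.0395
```

Run:
```python
from h import *
go(.4746,.2807,.11,84)
```

```text
t 10.9 pos [ 590.8 -390.2  120.8] jaw -95.96 tooly [ 0.0076 -0.007  -0.9999] F [ 0.3 -0.5 -1. ] w 39.5
 shift cm [ 18.52   0.53 -65.52]  yaw 0.0  j6 0.92
```

Request:
drive_tool(motion=[[[0.5,0,-2],0,2],[[1,0,-4],0,2],[[1.3,0,-4.6],0,2],[[1.3,0,-4.6],0,2],[[1.3,0,-4.6],0,2],[[1.3,0,-4.6],0,2],[[1.3,0,-4.6],0,2],[[1.3,0,-4.6],0,2],[[1.3,0,-4.6],0,2],[[1.3,0,-4.6],0,2],[[1.3,0,-4.6],0,2],[[1.3,0,-4.6],0,2]])

```text
time_s: 12.1
tool_pos: [0.4977, 0.1452, 0.1138]
tcp_rot: [-0.111, -2.167, 2.167]
wrist_force: [0.7, 0.5, -2.9]
gripper_width: 0.0394
```

Request:
drive_tool(motion=[[[1.3,0,-4.6],0,2],[[1.3,0,-4.6],0,2],[[1.4,0,-2.8],0,2],[[0,0,-1.5],0,2],[[0,0,0],0,2],[[0,0,0],0,2]])

```text
time_s: 12.7
tool_pos: [0.4734, 0.2811, 0.1142]
tcp_rot: [-0.112, -2.167, 2.168]
wrist_force: [1.0, -0.1, -2.8]
gripper_width: 0.0392
```

Run:
```python
from h import *
go(.4746,.2807,.03,84)
im=snapshot("wrist")
cv2.imwrite("pics/w8.png",cv2.resize(im[:,:,::-1],None,fx=1.4,fy=1.4))
```

```text
t 12.7 pos [473.4 281.1 114.2] jaw -95.98 tooly [-8.e-04 -7.e-04 -1.e+00] F [ 1.  -0.1 -2.8] w 39.2
 shift cm [-0.13  8.42  0.02]  yaw 0.0  j6 2.0
```

View pics/w8.png

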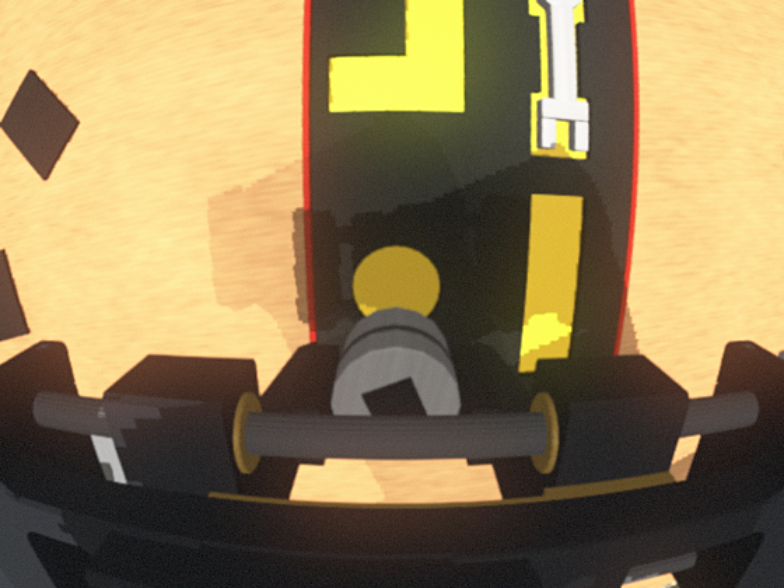

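Run:
```python
from h import *
hsv=cv2.cvtColor(snapshot("wrist"),cv2.COLOR_RGB2HSV)
m=cv2.inRange(hsv,(22,110,70),(38,255,255))
a=m.copy();a[:165]=0;a[:,330:]=0;a[219:]=0;a[:,:230]=0
c=max(cv2.findContours(a,0,1)[0],key=cv2.contourArea)[:,0];c=c[(c[:,1]<217)]
p=cast("wrist",c,.007)*1000
from scipy.optimize import least_squares
for f in(.004,.007):
  p=cast("wrist",c,f)*1000;p=p[p[:,0]>np.percentile(p[:,0],30)]
  r=least_squares(lambda v:np.hypot(*(p-v[:2]).T)-v[2],[474,281,25],loss='soft_l1');print(f,r.x.round(1),r.cost)
a=m.copy();a[:130]=0;a[:,:360]=0;a[266:]=0
c=max(cv2.findContours(a,0,1)[0],key=cv2.contourArea)[:,0];print("level",rect(cast("wrist",c,.007)))
go(.4746,.2807,.03,84)
```

```text
0.004 [472.7 281.2  25.9] 3.722025427393282
0.007 [473.5 281.1  25.6] 3.6391902203719297
level [465.6 188.  111.1  34.3  -6.1]
t 12.8 pos [473.6 280.6 114.5] jaw -96.06 tooly [-5.e-04 -5.e-04 -1.e+00] F [-0.9 -0.5 -2.5] w 39.0
 shift cm [-0.1   8.45 -0.03]  yaw -0.1  j6 2.0
```

Request:
drive_tool(motion=[[[-0.05,2,0],0,2],[[0,3,0],0,2],[[0,2,0],0,2],[[0,1,0],0,2],[[0,0.5,0],0,2],[[0,0.3,0],0,2],[[0,0.2,0],0,2],[[0,0.1,0],0,2],[[0,0,0],0,2]])

```text
time_s: 13.7
tool_pos: [0.4738, 0.282, 0.0241]
tcp_rot: [-0.114, -2.169, 2.168]
wrist_force: [-0.1, -0.3, -2.8]
gripper_width: 0.0397
```

Run:
```python
from h import *
go(.474,.281,.022,84)
```

```text
t 13.7 pos [473.8 282.   24.1] jaw -95.96 tooly [ 7.e-04  2.e-04 -1.e+00] F [-0.1 -0.3 -2.8] w 39.7
 shift cm [-0.03  0.21  0.09]  yaw 0.0  j6 2.0
```

Request:
drive_tool(motion=[[[0,0.1,0.1],0,2],[[0,0.1,0],0,2],[[0,0.1,0],0,2],[[0,0,0],0,2],[[0,0,0],0,2]])

```text
time_s: 14.2
tool_pos: [0.4736, 0.2809, 0.0219]
tcp_rot: [-0.114, -2.169, 2.168]
wrist_force: [-3.8, -2.1, 8.8]
gripper_width: 0.0391
```

Request:
drive_tool(motion=[[[0,-0.1,0],0,7],[[0,0,0],0,7],[[0,0,0],0,7],[[0,0,0],0,7],[[0,-2,0],0,7],[[0,-4,0],0,7],[[0,-4,0],0,7],[[0,-3,0],0,7],[[0,0,0],0,7]])

```text
time_s: 15.1
tool_pos: [0.475, 0.2815, 0.1556]
tcp_rot: [-0.121, -2.174, 2.168]
wrist_force: [-0.5, -0.7, -0.7]
gripper_width: 0.0701
```

Run:
```python
from h import *
go(.425,-.213,.17,84)
```

```text
t 15.1 pos [475.  281.5 155.6] jaw -95.96 tooly [ 0.0073  0.0025 -1.    ] F [-0.5 -0.7 -0.7] w 70.1
 shift cm [-0.17 -1.59 49.7 ]  yaw 0.0  j6 2.0
```

Request:
drive_tool(motion=[[[0,-0.5,2],0,7],[[0,-0.5,4],0,7],[[0,-0.5,4.7],0,7],[[0,0,4.7],0,7],[[0,0,4.7],0,7],[[0,0,4.7],0,7],[[0,0,4.7],0,7],[[0,0,4.7],0,7],[[0,0,4.7],0,7],[[0,0,4.7],0,7],[[0,0,3.5],0,7],[[0,0,2.6],0,7]])

```text
time_s: 16.3
tool_pos: [0.4211, -0.2155, 0.1657]
tcp_rot: [-0.113, -2.167, 2.166]
wrist_force: [-0.1, -0.5, 0.7]
gripper_width: 0.07
```

Request:
drive_tool(motion=[[[0,0,0],0,7],[[0,0,0],0,7]])

```text
time_s: 16.5
tool_pos: [0.4215, -0.213, 0.1659]
tcp_rot: [-0.112, -2.168, 2.165]
wrist_force: [0.3, 0.1, 0.2]
gripper_width: 0.0701
```

Run:
```python
from h import *
go(.425,-.213,.17,84)
im=snapshot("wrist");hsv=cv2.cvtColor(im,cv2.COLOR_RGB2HSV)
m=cv2.inRange(hsv,(5,215,60),(20,255,255))
m[255:]=0
c=max(cv2.findContours(m,0,1)[0],key=cv2.contourArea)
print(cv2.contourArea(c),rect(cast("wrist",c[:,0],.014)))
e=cv2.approxPolyDP(c,3,True)[:,0];print(e.tolist(),(cast("wrist",e,.014)*1000).round(1).tolist())
cv2.drawContours(im,[c],-1,(255,0,255),1)
cv2.imwrite("pics/w9.png",cv2.resize(im[100:300,180:400,::-1],None,fx=3,fy=3))
```

```text
t 16.5 pos [ 421.5 -213.   165.9] jaw -96.02 tooly [-0.0013  0.0015 -1.    ] F [0.3 0.1 0.2] w 70.1
 shift cm [-0.35 -0.41 -0.04]  yaw -0.0  j6 0.96
5.0 [ 424.7 -230.2    8.5    4.5   13. ]
[[300, 185], [304, 193]] [[428.9, -229.1], [420.8, -232.2]]
```

View pics/w9.png

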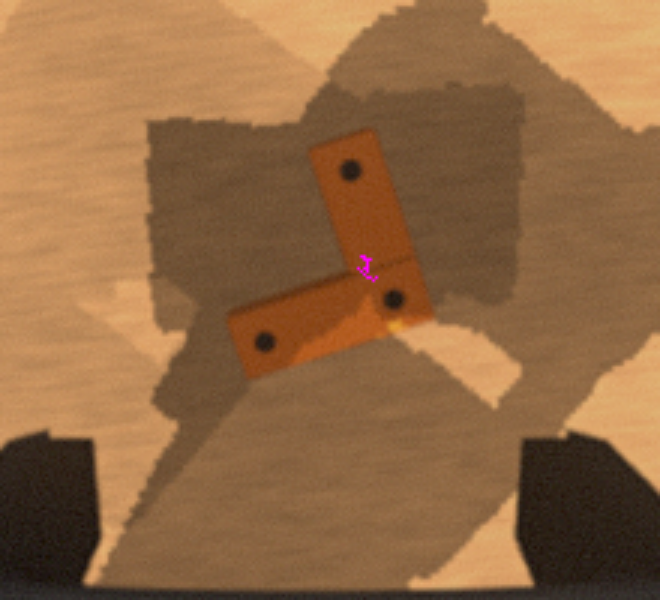

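Run:
```python
from h import *
im=snapshot("wrist");hsv=cv2.cvtColor(im,cv2.COLOR_RGB2HSV)
print(hsv[170,300],hsv[190,250],hsv[210,300],hsv[220,240])
m=((hsv[...,1]>195)&(hsv[...,2]>125)).astype(np.uint8)*255
m=cv2.morphologyEx(m,cv2.MORPH_CLOSE,np.ones((5,5)));r=np.zeros_like(m);r[135:232,250:330]=m[135:232,250:330]
c=max(cv2.findContours(r,0,1)[0],key=cv2.contourArea)
print(cv2.contourArea(c),rect(cast("wrist",c[:,0],.014)))
e=cv2.approxPolyDP(c,3,True)[:,0];print(e.tolist(),(cast("wrist",e,.014)*1000).round(1).tolist())
px=np.array([[433,318],[373,130],[310,150],[250,378],[230,318]])/3+[180,100]
print((cast("wrist",px,.014)*1000).round(1).tolist())
h=np.array([[350,170],[394,299],[264,342]])/3+[180,100]
print("holes",(cast("wrist",h,.014)*1000).round(1).tolist())
```

```text
[ 13 200 143] [ 15 135 104] [ 12 217 175] [ 16 145 102]
2202.0 [ 430.  -213.2   62.8   62.6   13. ]
[[304, 144], [284, 152], [297, 193], [257, 206], [264, 225], [324, 205]] [[467.0, -236.2], [461.4, -217.2], [421.6, -225.4], [412.9, -186.3], [393.3, -190.7], [407.4, -250.1]]
[[406.3, -250.3], [467.6, -236.5], [463.3, -216.7], [392.4, -190.0], [412.9, -186.0]]
holes [[455.9, -228.3], [413.8, -238.4], [403.9, -195.9]]
```

Run:
```python
from h import *
go(.4396,-.2326,.008,103.1)
```

```text
t 16.6 pos [ 421.8 -212.2  166.3] jaw -95.9 tooly [-8.e-04  9.e-04 -1.e+00] F [-0.1 -0.9  1. ] w 69.9
 shift cm [-2.   15.83  1.86]  yaw -19.0  j6 0.96
```

Request:
drive_tool(motion=[[[-2,1,1.86],0,4.5],[[0,0,0],-7,4.5],[[0,0,0],-7,4.5],[[0,2,0],-5,4.5],[[0,3,0],0,4.5],[[0,4,0],0,4.5],[[0,3,0],0,4.5],[[0,0.5,0],0,4.5],[[0,0,0],0,4.5],[[0,0,0],0,4.5]])

```text
time_s: 17.6
tool_pos: [0.4406, -0.2341, 0.0331]
tcp_rot: [-0.239, 2.098, -2.102]
wrist_force: [-0.3, -0.4, 0.0]
gripper_width: 0.0446
```

Run:
```python
from h import *
go(.4396,-.2326,.008,103.1)
cv2.imwrite("pics/w10.png",cv2.resize(snapshot("wrist")[120:400,130:450,::-1],None,fx=2,fy=2))
```

```text
t 17.6 pos [ 440.6 -234.1   33.1] jaw -76.92 tooly [ 0.0018 -0.0015 -1.    ] F [-0.3 -0.4  0. ] w 44.6
 shift cm [ 0.07  2.51 -0.17]  yaw -0.0  j6 0.62
```

View pics/w10.png

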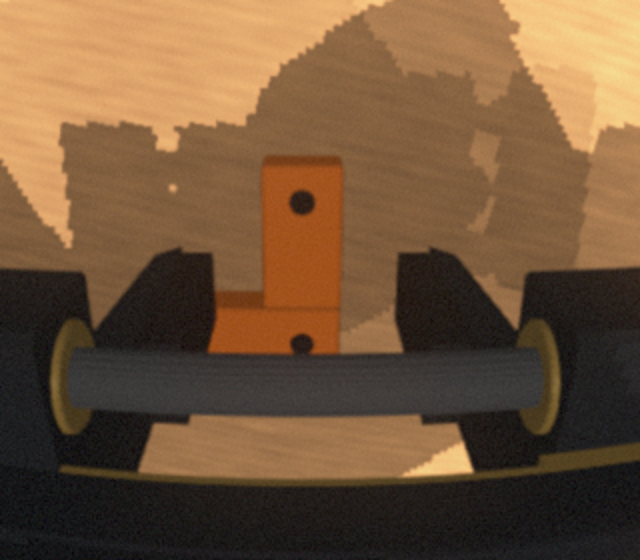

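Request:
drive_tool(motion=[[[-0.1,1,-0.15],0,4.5],[[0,1,0],0,4.5],[[0,0.5,0],0,4.5],[[0,0,0],0,4.5],[[0,0,0],0,1],[[0,0,0],0,1],[[0,0,0],0,1],[[0,0,0],0,1]])

```text
time_s: 18.45
tool_pos: [0.4406, -0.2325, 0.007]
tcp_rot: [-0.24, 2.1, -2.101]
wrist_force: [-0.6, 0.3, 0.5]
gripper_width: 0.021
```

Request:
drive_tool(motion=[[[0,0,0],0,1],[[0,-2,0],0,1],[[0,-4,0],0,1],[[0,-4,0],0,1],[[0,0,0],0,1]])

```text
time_s: 18.95
tool_pos: [0.4421, -0.2336, 0.111]
tcp_rot: [-0.234, 2.091, -2.105]
wrist_force: [-0.2, -0.2, -1.5]
gripper_width: 0.0216
```

Run:
```python
from h import *
go(.6127,.2456,.11,84)
```

```text
t 18.95 pos [ 442.1 -233.6  111. ] jaw -76.95 tooly [ 0.0066 -0.0057 -1.    ] F [-0.2 -0.2 -1.5] w 21.6
 shift cm [-27.44  -0.06 -42.83]  yaw 19.0  j6 0.62
```

Request:
drive_tool(motion=[[[-1.3,0,-2],0,1],[[-2.5,0,-3.9],0,1],[[-2.5,0,-3.9],0,1],[[-2.5,0,-3.9],0,1],[[-2.5,0,-3.9],0,1],[[-2.5,0,-3.9],0,1],[[-2.5,0,-3.9],0,1],[[-2.5,0,-3.9],0,1],[[-2.5,0,-3.9],0,1],[[-2.5,0,-3.9],0,1],[[-2.5,0,-3.9],0,1],[[-1.1,0,-1.8],0,1]])

```text
time_s: 20.15
tool_pos: [0.6108, 0.25, 0.1051]
tcp_rot: [-0.244, 2.1, -2.099]
wrist_force: [-0.4, -1.0, -1.5]
gripper_width: 0.0217
```

Request:
drive_tool(motion=[[[0,0,0],7,1],[[0,0,0],7,1],[[0,0,0],5,1],[[0,0,0],0,1],[[0,0,0],0,1]])

```text
time_s: 20.65
tool_pos: [0.6106, 0.2464, 0.1058]
tcp_rot: [-0.109, -2.168, 2.169]
wrist_force: [-0.2, 0.2, -1.8]
gripper_width: 0.0217
```

Run:
```python
from h import *
go(.6127,.2456,.022,84)
cv2.imwrite("pics/w11.png",cv2.resize(snapshot("wrist")[:,:,::-1],None,fx=1.4,fy=1.4))
```

```text
t 20.65 pos [610.6 246.4 105.8] jaw -95.82 tooly [-1.3e-03 -3.0e-04 -1.0e+00] F [-0.2  0.2 -1.8] w 21.7
 shift cm [-0.23  8.38  0.05]  yaw 0.2  j6 1.88
```

View pics/w11.png

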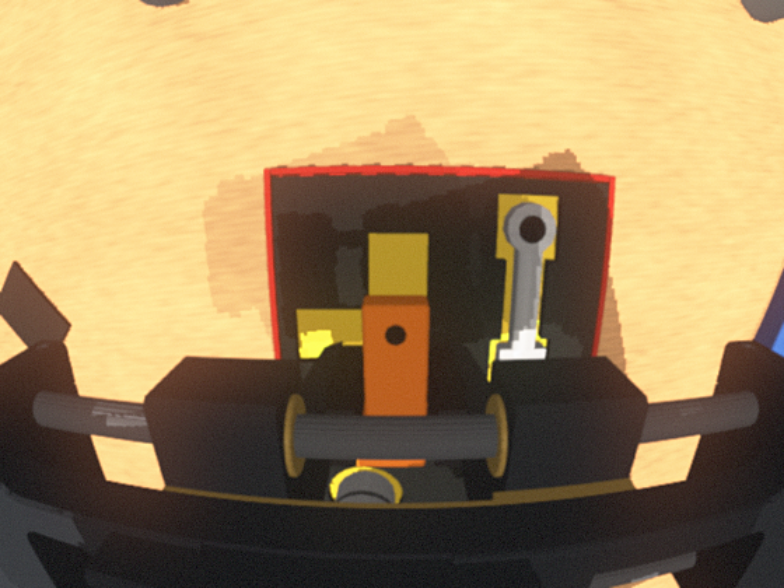

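Run:
```python
from h import *
P=np.array([[369,234],[428,234],[297,309.5]])/1.4
q=cast("wrist",P,.007)*1000;print(q.round(1))
R=Ro.from_euler('z',-6,degrees=True).as_matrix()[:2,:2]
l=np.array([[5,-37],[37,-5],[0,0]])
print("pocket origin from arm end mid",q[:2].mean(0)-R@[37,-21])
z=read_state()["tool_pos"][2]-.007+.014
b=cast("wrist",np.array([[364,304],[428,304]])/1.4,z)*1000;print("bracket end",b.round(1),"origin",b.mean(0)-R@[32,-21])
go(.6127,.2456,.022,84)
```

```text
[[645.3 257.7]
 [642.  225.7]
 [606.6 304.1]]
pocket origin from arm end mid [609.06521248 266.44623285]
bracket end [[637.2 254.2]
 [635.1 233.7]] origin [606.51941144 268.16713892]
t 20.7 pos [610.7 246.4 106.1] jaw -95.84 tooly [-9.e-04 -2.e-04 -1.e+00] F [ 0.9 -0.8 -0.5] w 21.7
 shift cm [-0.22  8.41  0.05]  yaw 0.2  j6 1.88
```

Request:
drive_tool(motion=[[[-0.27,2,0.1],0,1],[[0,3,0],0,1],[[0,2,0],0,1],[[0,1,0],0,1],[[0,0.4,0],0,1],[[0,0,0],0,1],[[0,0,0],0,1]])

```text
time_s: 21.4
tool_pos: [0.614, 0.2453, 0.0238]
tcp_rot: [-0.115, -2.17, 2.168]
wrist_force: [0.3, 0.5, -1.1]
gripper_width: 0.0216
```

Run:
```python
from h import *
go(.6133,.2451,.014,84)
cv2.imwrite("pics/w12.png",cv2.resize(snapshot("wrist")[140:360,180:400,::-1],None,fx=2.5,fy=2.5))
```

```text
t 21.4 pos [614.  245.3  23.8] jaw -95.94 tooly [ 1.8e-03  4.0e-04 -1.0e+00] F [ 0.3  0.5 -1.1] w 21.6
 shift cm [0.07 0.98 0.03]  yaw 0.1  j6 1.88
```

View pics/w12.png

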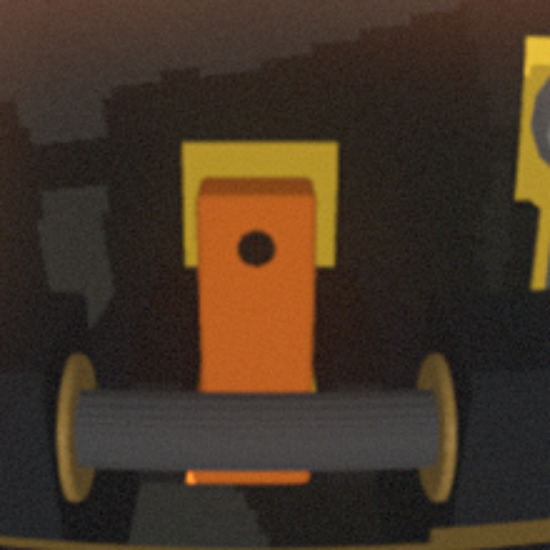

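Request:
drive_tool(motion=[[[0.05,0.3,0.05],0,1],[[0,0.3,0],0,1],[[0,0.2,0],0,1],[[0,0,0],0,1],[[0,0,0],0,1]])

```text
time_s: 21.95
tool_pos: [0.6129, 0.2448, 0.0147]
tcp_rot: [-0.113, -2.168, 2.168]
wrist_force: [0.3, -0.7, -0.7]
gripper_width: 0.0214
```

Request:
drive_tool(motion=[[[0,0,0],0,3.2],[[0,0,0],0,3.2],[[0,0,0],0,3.2],[[0,-1,0],0,3.5],[[0,-3,0],0,4],[[0,-4,0],0,5],[[0,-4,0],0,5],[[0,-2,0],0,5],[[0,0,0],0,5]])

```text
time_s: 22.85
tool_pos: [0.6141, 0.2451, 0.159]
tcp_rot: [-0.121, -2.173, 2.169]
wrist_force: [0.6, -0.4, -0.0]
gripper_width: 0.0498
```

Run:
```python
from h import *
go(.57,-.055,.17,64)
cv2.imwrite("pics/w13.png",cv2.resize(snapshot("wrist")[80:360,100:480,::-1],None,fx=2,fy=2))
```

```text
t 22.85 pos [614.1 245.1 159. ] jaw -95.95 tooly [ 0.0071  0.0015 -1.    ] F [ 0.6 -0.4 -0. ] w 49.8
 shift cm [ 1.26 -1.18 30.3 ]  yaw 20.0  j6 1.88
```

View pics/w13.png

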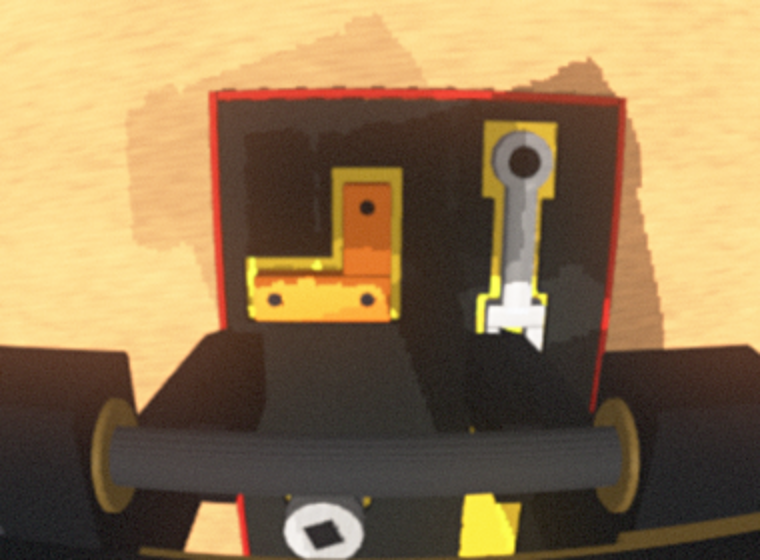

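Request:
drive_tool(motion=[[[0.3,-0.4,2],0,6],[[0.3,-0.4,4],0,6],[[0.3,-0.4,4.8],0,6],[[0.36,0,4.8],0,6],[[0,0,4.8],0,6],[[0,0,4.8],0,6],[[0,0,3.4],0,6],[[0,0,1.7],0,6],[[0,0,0],7,6],[[0,0,0],7,6],[[0,0,0],6,6],[[0,0,0],0,6]])

```text
time_s: 24.1
tool_pos: [0.5686, -0.0544, 0.1658]
tcp_rot: [-0.452, -1.969, 1.969]
wrist_force: [-0.6, -0.4, 0.4]
gripper_width: 0.0603
```

Run:
```python
from h import *
im=snapshot("wrist");hsv=cv2.cvtColor(im,cv2.COLOR_RGB2HSV)
m=cv2.inRange(hsv,(105,130,40),(125,255,255));m[330:]=0
m=cv2.morphologyEx(m,cv2.MORPH_CLOSE,np.ones((15,15)))
c=max(cv2.findContours(m,0,1)[0],key=cv2.contourArea);print(cv2.contourArea(c),cv2.boundingRect(c))
print(rect(cast("wrist",c[:,0],.024)))
# green vial centre
g=cv2.inRange(hsv,(45,90,40),(85,255,255));g[330:]=0
c2=max(cv2.findContours(g,0,1)[0],key=cv2.contourArea);print("green",cv2.contourArea(c2),rect(cast("wrist",c2[:,0],.024)))
go(.581,-.0512,.012,64)
cv2.drawContours(im,[c,c2],-1,(255,0,255),1)
cv2.imwrite("pics/w14.png",cv2.resize(im[:,:,::-1],None,fx=1.4,fy=1.4))
```

```text
423.0 (260, 206, 20, 29)
[553.5 -33.3  27.3  17.3 -23.3]
green 140.0 [581.4 -50.2  25.9   4.6 -26.1]
t 24.15 pos [568.7 -54.5 165.9] jaw -115.78 tooly [-1.5e-03  6.0e-04 -1.0e+00] F [-0.2 -0.   0. ] w 60.1
 shift cm [-0.99 15.39 -0.84]  yaw 0.2  j6 1.72
```

View pics/w14.png

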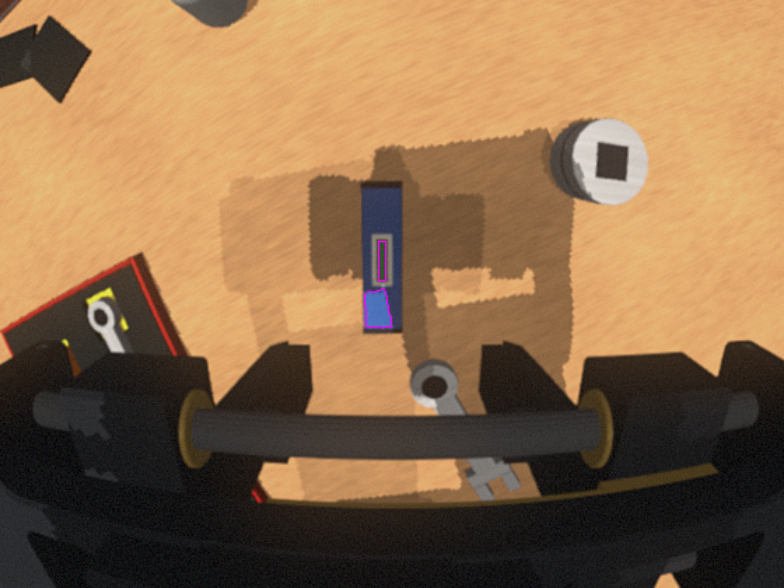

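Request:
drive_tool(motion=[[[-0.96,1,-0.94],0,5.5],[[0,3,0],0,5.5],[[0,4,0],0,5.5],[[0,4,0],0,5.5],[[0,2,0],0,5.5],[[0,1.4,0],0,5.5],[[0,0,0],0,5.5],[[0,0,0],0,1],[[0,0,0],0,1],[[0,0,0],0,1],[[0,0,0],0,1],[[0,0,0],0,1]])

```text
time_s: 25.35
tool_pos: [0.5819, -0.0511, 0.0134]
tcp_rot: [-0.455, -1.97, 1.97]
wrist_force: [0.2, 0.4, 4.3]
gripper_width: 0.0257
```

Request:
drive_tool(motion=[[[0,-2,0],0,1],[[0,-4,0],0,1],[[0,-4,0],0,1],[[0,0,0],-7,1],[[0,0,0],-7,1],[[0,0,0],-6,1],[[0,0,0],0,1]])

```text
time_s: 26.05
tool_pos: [0.5814, -0.051, 0.1127]
tcp_rot: [-0.112, -2.168, 2.168]
wrist_force: [0.3, -0.4, -1.9]
gripper_width: 0.0257
```

Run:
```python
from h import *
go(.4652,.1883,.11,84)
```

```text
t 26.05 pos [581.4 -51.  112.7] jaw -95.91 tooly [-3.e-04  1.e-04 -1.e+00] F [ 0.3 -0.4 -1.9] w 25.7
 shift cm [ 14.03   0.28 -22.61]  yaw 0.1  j6 1.38
```

Request:
drive_tool(motion=[[[1.4,0,-2.2],0,1],[[2.4,0,-3.9],0,1],[[2.4,0,-3.9],0,1],[[2.4,0,-3.9],0,1],[[2.4,0,-3.9],0,1],[[2,0,-3.2],0,1],[[1,0,-1.6],0,1],[[0,0,0],0,1],[[0,0,0],0,1]])

```text
time_s: 26.95
tool_pos: [0.4661, 0.1881, 0.1128]
tcp_rot: [-0.114, -2.167, 2.168]
wrist_force: [0.8, -0.0, -2.0]
gripper_width: 0.0255
```

Run:
```python
from h import *
go(.4652,.1883,.11,84)
hsv=cv2.cvtColor(snapshot("wrist"),cv2.COLOR_RGB2HSV)
z=read_state()["tool_pos"][2]-.0134+.024
g=cv2.inRange(hsv,(45,90,40),(85,255,255));g[330:]=0
c2=max(cv2.findContours(g,0,1)[0],key=cv2.contourArea,default=None)
if c2 is not None: print("green",cv2.contourArea(c2),rect(cast("wrist",c2[:,0],z)))
```

```text
t 26.95 pos [466.1 188.1 112.8] jaw -96.02 tooly [ 4.e-04 -2.e-04 -1.e+00] F [ 0.8 -0.  -2. ] w 25.5
 shift cm [ 0.09  0.28 -0.01]  yaw -0.0  j6 1.82
green 637.0 [466.2 188.2  25.7   6.5  -5.6]
```

Request:
drive_tool(motion=[[[0.07,2,0],0,1],[[0,3,0],0,1],[[0,2,0],0,1],[[0,1,0],0,1],[[0,0.6,0],0,1],[[0,0.4,0],0,1],[[0,0,0],0,1]])

```text
time_s: 27.7
tool_pos: [0.4655, 0.1882, 0.0229]
tcp_rot: [-0.114, -2.168, 2.168]
wrist_force: [0.6, 0.0, -1.4]
gripper_width: 0.0256
```

Run:
```python
from h import *
go(.4653,.1882,.0204,84)
cv2.imwrite("pics/w15.png",cv2.resize(snapshot("wrist")[120:380,150:420,::-1],None,fx=2.2,fy=2.2))
```

```text
t 27.7 pos [465.5 188.2  22.9] jaw -95.99 tooly [ 5.e-04  1.e-04 -1.e+00] F [ 0.6  0.  -1.4] w 25.6
 shift cm [ 0.02  0.25 -0.  ]  yaw 0.0  j6 1.82
```

Request:
drive_tool(motion=[[[0,0.1,0],0,1],[[0,0.1,0],0,1],[[0,0.1,0],0,1],[[0,0,0],0,1],[[0,0,0],0,1]])

```text
time_s: 28.25
tool_pos: [0.4653, 0.1884, 0.0204]
tcp_rot: [-0.114, -2.169, 2.168]
wrist_force: [-2.1, -0.7, 5.0]
gripper_width: 0.0251
```

Floor contact where expected (20.4 mm). Release and retreat for a numeric check of all four.

Request:
drive_tool(motion=[[[0,-0.1,0],0,4.2],[[0,0,0],0,4.2],[[0,0,0],0,4.2],[[0,-2,0],0,4.2],[[0,-4,0],0,4.2],[[0,-4,0],0,5],[[0,-4,3],0,5],[[0,0,4],0,5],[[0,0,4],0,5],[[0,0,4],0,5],[[0,0,4],0,5],[[0,0,2],0,5]])

```text
time_s: 29.45
tool_pos: [0.443, -0.0229, 0.1608]
tcp_rot: [-0.115, -2.167, 2.167]
wrist_force: [0.1, -0.4, -0.8]
gripper_width: 0.0503
```

Request:
drive_tool(motion=[[[1,0,4],0,5],[[1,0,4],0,5],[[1,0,4],0,5],[[1,0,4],0,5],[[0,0,2],0,5],[[0,0,0],0,5]])

```text
time_s: 30.05
tool_pos: [0.3846, -0.1975, 0.1607]
tcp_rot: [-0.117, -2.166, 2.167]
wrist_force: [0.1, 0.9, -0.3]
gripper_width: 0.0499
```

Run:
```python
from h import *
im=snapshot("top");hsv=cv2.cvtColor(im,cv2.COLOR_RGB2HSV)
def show(k,n,im,lo,hi,zs,box,mn=20):
    x0,x1,y0,y1=box;h=cv2.cvtColor(im,cv2.COLOR_RGB2HSV)
    m=cv2.inRange(h,lo,hi);r=np.zeros_like(m);r[y0:y1,x0:x1]=m[y0:y1,x0:x1]
    for c in cv2.findContours(r,0,1)[0]:
        if cv2.contourArea(c)>mn:
            for z in zs: print(n,k,cv2.contourArea(c),"z",z,rect(cast(n,c[:,0],z)))
tr=(118,212,135,255)
show("orange","top",im,(8,150,60),(21,255,255),(.021,),tr)
show("blue","top",im,(100,100,50),(125,255,255),(.031,),tr)
show("steel","top",im,(0,0,110),(180,50,255),(.019,.047),tr)
show("green","top",im,(45,90,40),(85,255,255),(.031,),tr,5)
ob=(250,430,130,290)
show("steel","top",im,(0,0,120),(180,50,255),(.012,.045),ob,60)
s=snapshot("scene");h=cv2.cvtColor(s,cv2.COLOR_RGB2HSV)
show("orange","scene",s,(5,150,60),(21,255,255),(.021,),(0,560,0,420),60)
show("blue","scene",s,(100,100,50),(125,255,255),(.031,),(0,560,0,420),80)
show("green","scene",s,(45,90,40),(85,255,255),(.031,),(0,560,0,420),10)
go(.4653,.1882,.0204,84)
```

```text
top orange 296.5 z 0.021 [605.4 264.6  69.8  64.   87.8]
top blue 312.0 z 0.031 [463.9 188.4  94.4  25.5  -6. ]
top steel 167.0 z 0.019 [471.6 288.7  39.2  36.3   2.1]
top steel 167.0 z 0.047 [470.1 282.   38.4  35.6   2.1]
top steel 204.0 z 0.019 [598.9 174.  109.5  26.6  -6.2]
top steel 204.0 z 0.047 [594.8 169.5 107.3  26.1  -6.2]
top green 15.0 z 0.031 [464.7 188.8  23.6   6.4  -7.6]
top steel 210.0 z 0.012 [ 374.4 -257.8  111.3   14.8   45.8]
top steel 210.0 z 0.045 [ 374.9 -253.   108.7   14.4   45.8]
top steel 390.0 z 0.012 [423.  -46.1 143.9  34.5   4. ]
top steel 390.0 z 0.045 [422.4 -46.2 140.5  33.7   4. ]
top steel 320.5 z 0.012 [ 585.1 -213.8   55.3   53.   -89. ]
top steel 320.5 z 0.045 [ 580.7 -210.1   54.    51.8  -89. ]
scene orange 122.0 z 0.021 [ 104.  -298.1   71.2   26.4   86.4]
scene orange 74.5 z 0.021 [ 171.  -829.4  257.2    7.3   42.3]
scene orange 474.5 z 0.021 [-467.9  513.5  227.7   66.1  -74.8]
scene orange 186392.5 z 0.021 [ 372.  -211.2 1580.9 1190.6   89.5]
scene blue 320.5 z 0.031 [833.7 379.   65.4  23.3 -34.6]
scene blue 356.0 z 0.031 [467.2 190.1  96.   26.8  -4.7]
scene green 12.5 z 0.031 [464.6 189.6  26.9   4.5  -7.9]
t 30.15 pos [ 384.8 -195.1  160.6] jaw -96.01 tooly [-3.e-04  6.e-04 -1.e+00] F [-0.3  0.4  0.2] w 49.9
 shift cm [ -4.    14.04 -38.95]  yaw -0.0  j6 0.93
```

Run:
```python
from h import *
go(.5954,.2471,.16,84)
```

```text
t 30.15 pos [ 384.8 -195.1  160.6] jaw -96.01 tooly [-3.e-04  6.e-04 -1.e+00] F [-0.3  0.4  0.2] w 49.9
 shift cm [-16.32   0.08 -46.18]  yaw -0.0  j6 0.93
```

Request:
drive_tool(motion=[[[-0.8,0,-2.2],0,0],[[-1.6,0,-4.4],0,0],[[-1.6,0,-4.4],0,0],[[-1.6,0,-4.4],0,0],[[-1.6,0,-4.4],0,0],[[-1.6,0,-4.4],0,0],[[-1.6,0,-4.4],0,0],[[-1.6,0,-4.4],0,0],[[-1.6,0,-4.4],0,0],[[-1.6,0,-4.4],0,0],[[-1.1,0,-4.4],0,0],[[0,0,0],0,0]])

```text
time_s: 31.35
tool_pos: [0.5943, 0.2533, 0.1599]
tcp_rot: [-0.106, -2.172, 2.17]
wrist_force: [0.2, -0.0, -0.9]
gripper_width: 0.0007
```

Run:
```python
from h import *
go(.5954,.2471,.024,84)
im=snapshot("wrist");hsv=cv2.cvtColor(im,cv2.COLOR_RGB2HSV)
for k,lo,hi,zs in(("orange",(4,150,60),(20,255,255),(.021,)),("yellow",(22,120,70),(38,255,255),(.007,))):
    m=cv2.inRange(hsv,lo,hi);m[250:]=0;m[:100]=0;m[:,:180]=0;m[:,345:]=0
    for c in cv2.findContours(m,0,1)[0]:
        if cv2.contourArea(c)>80:print(k,cv2.contourArea(c),cv2.boundingRect(c),rect(cast("wrist",c[:,0],zs[0])))
```

```text
t 31.35 pos [594.3 253.3 159.9] jaw -95.58 tooly [-3.e-04  1.e-03 -1.e+00] F [ 0.2 -0.  -0.9] w 0.7
 shift cm [-0.17 13.58  0.62]  yaw 0.4  j6 1.89
orange 2919.5 (229, 147, 75, 73) [608.2 265.6  67.5  66.1  84.1]
yellow 852.5 (228, 139, 81, 80) [610.  263.7  75.2  74.8  82.8]
```

Request:
drive_tool(motion=[[[-0.15,2,0.6],0,0],[[0,4,0],0,0],[[0,4,0],0,0],[[0,2,0],0,0],[[0,1,0],0,0],[[0,0.4,0],0,0],[[0,0.2,0],0,0],[[0,0.1,0],0,0],[[0,0,0],0,0]])

```text
time_s: 32.3
tool_pos: [0.5962, 0.2411, 0.0246]
tcp_rot: [-0.114, -2.169, 2.168]
wrist_force: [0.4, -0.4, 0.3]
gripper_width: 0.0001
```

Request:
drive_tool(motion=[[[0,0.1,0],0,0],[[0,0.05,0],0,0],[[0,0,0],0,0],[[0,0,0],0,0]])

```text
time_s: 32.7
tool_pos: [0.5959, 0.2411, 0.0223]
tcp_rot: [-0.113, -2.168, 2.168]
wrist_force: [-0.4, 0.0, -0.1]
gripper_width: 0.0005
```

Request:
drive_tool(motion=[[[0,0,-0.5],0,0],[[0,0.1,0],0,0],[[0,0.1,0],0,0],[[0,0,0],0,0],[[0,0,0],0,0]])

```text
time_s: 33.2
tool_pos: [0.5965, 0.2467, 0.0214]
tcp_rot: [-0.114, -2.17, 2.168]
wrist_force: [-2.4, 1.8, 8.4]
gripper_width: 0.0003
```

Contact at 21.4 mm, against an expected bracket top of 21 mm, so it is on the floor. Retreat and hand in.

Request:
drive_tool(motion=[[[0,-1,0],0,0],[[0,-4,0],0,0],[[0,-4,0],0,0],[[0,-4,0],0,0],[[0,0,0],0,0],[[0,0,0],0,0]])

```text
time_s: 33.8
tool_pos: [0.5964, 0.246, 0.151]
tcp_rot: [-0.114, -2.169, 2.168]
wrist_force: [0.0, 0.6, -0.5]
gripper_width: 0.0005
```

Run:
```python
from h import *
im=snapshot("wrist");hsv=cv2.cvtColor(im,cv2.COLOR_RGB2HSV)
m=cv2.inRange(hsv,(4,150,60),(20,255,255));m[250:]=0;m[:100]=0;m[:,:180]=0;m[:,345:]=0
c=max(cv2.findContours(m,0,1)[0],key=cv2.contourArea);print(rect(cast("wrist",c[:,0],.021)))
s=read_state();print(s["tool_pos"],s["wrist_force"])
hand_in()
```

```text
[608.2 266.8  65.7  65.6  -5.8]
[0.59593477 0.2459061  0.14957397] [-0.22787273  0.10807451 -0.5747174 ]
the job is handed in; nothing more can be done
```

I put the short spanner, narrow socket, bracket and level into their pockets, in that order, and handed the job in at about 34 s. The long spanner and wide socket still measured at their starting places in the last top-camera check, and the robot was clear of everything when I handed in.

- **Seating:** The spanner, socket and level each met the pocket floor, with contact forces of 5 to 13 N. The socket and level touched at the expected height. I released the bracket less than 1 mm above the floor, then pressed it lightly with the closed fingertips. Contact came at 21.4 mm against an expected 21 mm.
- **Position:** The final camera fits put all four pieces lined up with their pockets. The spanner and level sat within about 2 mm of pocket centre. The socket's final fit, from the top camera, read about 4 mm off in x, although it had gone in without touching the pocket walls.
- **Checks that disagreed:**
  - The pocket floor sat 3 mm higher over the bench than I first assumed (7 mm, not 4 mm), so I worked from the contact heights.
  - The top camera's outline of the bracket was distorted (70 by 64 mm). The wrist view gave 66 by 66 mm at -5.8°, matching the pocket to within about 2 mm.
  - The picture limit came one view early, so I checked the level's final position and the overall result by measurement rather than by eye.

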